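# Let a transformer down on a hydraulic bench lift

## Robot

A 6-joint arm with a two-finger parallel gripper is mounted at the origin on the work surface. World frame = base frame: x ahead of the robot, y to its left, z up, the work surface at z = 0. Lengths are in mm, angles in rad, forces in N, time in s.
With the tool pointing down it reaches from about 275 to 750 mm from the base axis. Payload 10.2 kg.
Tool frame: the origin (TCP) lies at the very end of the fingers, on their centre line; the grasp point (between the pads) lies 19 mm behind it; z points along the fingers, y is the line along which they close (so a half turn about z gives the same grasp; the last joint's range is limited). The gripper opens to 85 mm and grips with 20 to 120 N. Pads are 22 mm wide; open, the fingers measure 114 mm over their backs; the gripper's body (76 mm by 85 mm) begins 54 mm behind the grasp point. The pads swing forward as they close: fully open they stand 13 mm farther back than shut.
Start: joints at [-1.349, 0.313, 1.498, -0, 1.331, -0.223], TCP at [225.884, -473.927, 194.094] pointing down, gripper open.
Joint ranges: [-2.94, 2.94], [-0.97, 2.17], [0.19, 2.56], [-1.23, 4.37], [0.02, 3.11], [-2.88, 2.88]. Speed limits (rad/s): [2.39, 2.39, 3.01, 3.14, 3.14, 3.14].

## Interface

Orientations are given as a unit quaternion [w, x, y, z].
In Python, from rig import ctrl, optics gives the robot as it stands. The module is installed in compiled form; this text tells all that it offers.
- The arm moves only by the shell command python3 -m handwheel 'ROWS' [FORCE]. ROWS is JSON, a list that holds one entry, the list of rows, each a list of 5 numbers: the gripper command: -1 is fully open, 1 is shut, values between are in proportion, then the shift along the world's x, y, z in units of 50 mm (1.0 is 50 mm), then the turn about the world's z in units of 8 degrees (1.0 is 8 degrees). In form: [[[gripper, tx, ty, tz, twist], ...]]. A call has 1 to 10 rows; each row shifts and turns the commanded pose from where the row before left it; what a row does not reach is not made up. A row lasts 1/10 s, in which the tool goes at most 50 mm and 8.59 degrees, less where a joint would pass 70% of its speed; a pose out of reach is approached as far as the arm can. A call is refused whole if a number of a shift passes 1 or a number of a turn 1, either way. A call with a gripper value outside its range is refused whole. The fingers move at their own pace and stop on an object; FORCE is the grip in N (left out, the last holds). Time passes only in rows, so rows that do not move let the fingers close. It gives the time, the measured TCP pose, the force, the opening and the grip force at its end, in the units of the state.
- ctrl.sense(): the state, without advancing time (a new reading comes with each control period).
- optics.capture(name): name is "scene" or "side" or "wrist"; returns a dict with "img" (420x560x3 uint8, blue, green, red), "K" (3x3 intrinsics, pixels), "dist_coeffs" ([k1, k2, p1, p2, k3] as OpenCV has them; the pictures are not rectified), "R" (3x3) and "t" (3): a world point X has camera coordinates R X + t. Camera axes: x right, y down, z forward; pixel columns grow to the right and rows downward; lengths in mm; the calibration is good to about 2 mm. A picture is of the moment at which its call begins. There is no depth.
- ctrl.finish_job(): hands the job in; it is judged then, once.
The state is a dict: "time_s": time; "joints": joint angles; "dq": joint speeds; "tau": joint torques, N m; "eef_pos": TCP position; "ee_rot": TCP orientation; "force": force on the tool from outside, world axes, zero at the start; "wrist_torque": the same for the moment, N m; "grip_width": opening from 0.0 (shut) to 1.0 (fully open); "grip_force": force on a finger pad.
Only numpy, scipy, OpenCV 4.12 (cv2) and the standard library are available. Lean on these libraries where they do the work, as an engineer would, in place of code of your own. Each camera call takes 0.05 s, during which the arm holds its last target. There are 200 camera calls.

## Task

The transformer stands too high on the small hydraulic bench lift. Crack the release valve open by its upright pin (anticlockwise seen from above), only a fraction of a turn, so that the deck sinks slowly under its load, at no more than about 2 cm a second; when the deck is level with the aluminium mounting plate beside it, shut the valve again until it presses snugly on its seat, without forcing it, and let go. Work the valve only: do not touch the deck or the transformer, and leave the other things on the bench where they are.

Things in the scene. Friction and masses are not known exactly. Their poses are not given: they have to be found in the camera images.
- valve_pin (a point): Centre (half-way up) of the black upright pin at the end of the steel valve lever, the part to take hold of: round, 14 mm across, its exposed part 39 mm tall (20 mm above and below this point; its top 122 mm, the lever's upper face 83 mm above the bench). It stands at the robot's side of the lift and moves on a horizontal circle of 65 mm radius about valve_axis. Turned anticlockwise seen from above it opens.
- valve_axis (a point): Point on the valve's vertical turning axis, at the height of the pin's centre, fixed. The axis rises from a 50 mm steel block, 68 mm tall, on the lift's base; the hub on it is 28 mm across and ends 86 mm above the bench.
- valve (a joint): Angle of the release valve, rad: 0 where it just touches its seat (the start), more as it opens (anticlockwise from above), at most 1.5. Opening takes 1 to 4 N at the pin, closing 4 to 8 N; it stays where it is left. Below 0 it presses on its springy seat, near 10 N m per rad more: snug is 10 to 15 N at the pin closing (about -0.05, easing to -0.03 when let go); 20 N (below -0.09) is forced.
- deck_top (a point): Centre of the upper face of the lift's deck, a level steel plate 120 x 150 x 10 mm on a ram (y of this frame points to the mounting plate). It only moves up and down, 85 to 160 mm above the bench, and starts at 155; the valve cannot raise it. The transformer stands on it.
- deck: The deck with its ram; origin at the centre of its underside. It starts to sink at an unknown valve angle, 0.25 to 0.7 rad, smaller the heavier the load; each further 0.1 rad adds about 10 to 20 mm/s, within about 0.1 s. Turned back past that angle, it stops.
- plate_top (a point): Point on the upper face of the aluminium mounting plate (130 x 130 mm, on four legs, a small green board on part of it), near the corner next to deck and robot. The plate is fixed 15 mm beside the deck, on its +y side; its upper face is 90 to 120 mm above the bench, different each time. The deck's upper face must come to this height.
- transformer: Mains transformer, steel core with copper winding, 86 x 68 mm, 60 mm tall, standing free on the deck; weight not known, 0.2 to 0.7 kg. Origin at the centre of its underside.
- reel: Bystander: reel of solder, 54 mm across, 36 mm tall, standing on its flange; origin under its centre.
- driver: Bystander: screwdriver, 160 mm long, lying on the bench.
- capacitor: Bystander: can capacitor standing upright, 26 mm across, 40 mm tall; origin under its centre.
- tin: Bystander: open steel tin, 68 mm across, 50 mm tall; origin under its centre.
- flux: Bystander: small white bottle, 40 mm across, 85 mm tall; origin under its centre.
- multimeter: Bystander: grey multimeter lying flat, 90 x 180 x 37 mm; origin under its centre.

How it is judged (in metres and radians):
On the way:
1. the valve is cracked open and the deck has sunk by at least 8 mm (value of joint valve above 0.12 rad and distance of deck_top from where it was at the start of the episode above 0.008 m), for 0.05 s.
At the end, for the whole second after the job is handed in: The deck is at rest with its upper face within 6 mm of the height of the mounting plate's, the valve is shut snugly on its seat (angle below -0.006 rad), the transformer stands upright on the deck, and the valve has been let go (z of deck_top in the frame of plate_top between -0.006 and 0.006 m and value of joint valve below -0.006 rad and linear speed of deck below 0.003 m/s and angle between transformer's own z axis and vertical below 0.1 rad and horizontal distance between transformer and deck_top below 0.045 m and z of transformer in the frame of deck_top between -0.005 and 0.005 m); the robot touches nothing.
It fails at once if the deck sinks faster than 40 mm/s (it is dropped) (linear speed of deck above 0.04 m/s).
It fails at once if the valve is forced onto its seat (angle below -0.09 rad, some 20 N at the pin) (value of joint valve below -0.09 rad).
It fails at once if the robot touches the deck or the transformer (contact force between any of the fingers, the arm and deck above 1 N or contact force between any of the fingers, the arm and transformer above 1 N).
It fails at once if another thing on the bench is moved by more than 25 mm (distance of any of reel, driver, capacitor, tin, flux, multimeter from where it was at the start of the episode above 0.025 m).
It also fails if it takes over 54 s, if anything falls off the work surface, if the arm or the gripper's body presses on something with over 40 N, if the wrist force passes 120 N, or if a joint passes its speed limit or range.

## Working session

There is one attempt and no reset: what is moved stays moved. The work goes in short steps, Python scripts to look and compute and a shell command to move; the robot and the scene stay as the last step left them, time stands still between calls to the robot, and variables do not carry over. Pictures are saved under pics/ and viewed, at most 10 in all, crops included, and the job is handed in when it is done.

```bash
mkdir -p pics; cat > h.py <<'E'
import numpy as np, cv2
from rig import ctrl, optics
def snap(n,f):
    c=optics.capture(n); cv2.imwrite('pics/'+f,c['img']); return c
def ray(c,uv):
    p=cv2.undistortPoints(np.array([[uv]],float),np.array(c['K']),np.array(c['dist_coeffs']))[0,0]
    R=np.array(c['R']);t=np.array(c['t']).ravel()
    return -R.T@t, R.T@np.array([p[0],p[1],1])
def atz(c,uv,z):
    o,d=ray(c,uv); return o+d*(z-o[2])/d[2]
def tri(obs):
    A=0;b=0
    for c,uv in obs:
        o,d=ray(c,uv); d=d/np.linalg.norm(d); P=np.eye(3)-np.outer(d,d); A=A+P; b=b+P@o
    return np.linalg.solve(A,b)
def proj(c,X):
    return cv2.projectPoints(np.array([X],float),cv2.Rodrigues(np.array(c['R']))[0],np.array(c['t'],float).ravel(),np.array(c['K']),np.array(c['dist_coeffs']))[0].ravel()
E
python3 - <<'E'
from h import *
import pickle
d={n:snap(n,n+'0.png') for n in('scene','side')}
pickle.dump(d,open('c0.pkl','wb'))
print(ctrl.sense())
for n in d: print(n,-np.array(d[n]['R']).T@np.array(d[n]['t']).ravel())
E
```

```text
{'time_s': 0.1, 'joints': array([-1.34938069e+00,  3.13398657e-01,  1.49836309e+00,  6.87048165e-06,
        1.33099031e+00, -2.23428664e-01]), 'dq': array([-4.47895204e-04,  4.79818524e-05, -1.88981923e-03,  1.24502448e-03,
       -4.60598928e-05,  1.82270997e-03]), 'tau': array([ 1.94962631e-03, -4.12899613e+01, -2.60142785e+01, -1.50646292e-04,
        3.04750785e-03,  4.27396699e-06]), 'eef_pos': array([ 225.8331149 , -473.64684341,  193.58922098]), 'ee_rot': array([-5.79699766e-04,  9.75366018e-01,  2.20591917e-01,  3.91994149e-06]), 'force': array([-1.12412536, -1.16459869, -0.2485906 ]), 'wrist_torque': array([-0.06854043,  0.01566906,  0.00582245]), 'grip_force': 0.0, 'grip_width': 0.9988386600203669}
scene [1542.57382221  661.0864596  1184.70004168]
side [ 395.10081118 -929.77921246  746.56301512]
```

View pics/scene0.png

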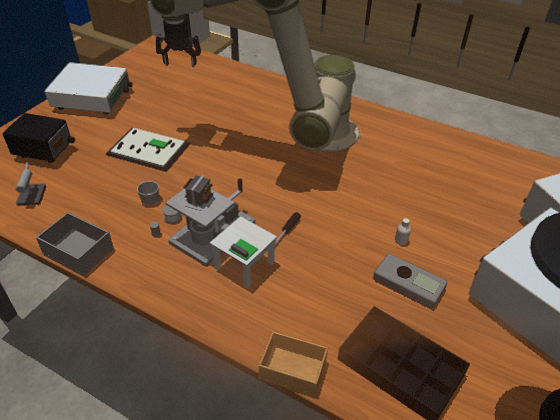

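View pics/side0.png

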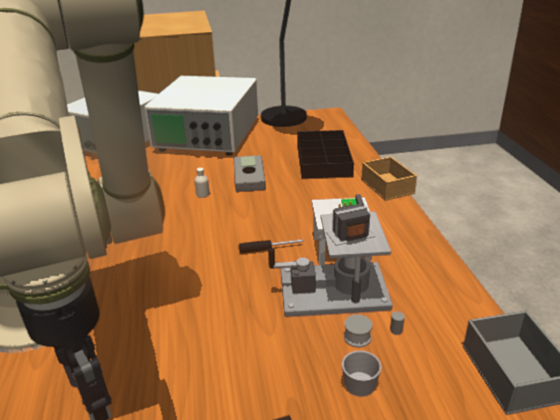

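Scene view: lift near (205,215), plate (245,240), and the valve pin around (240,185). Side view: pin around (270,258), hub (302,265), deck (350,235). I'll enlarge both.

```bash
python3 - <<'E'
import cv2,numpy as np
a=cv2.imread('pics/scene0.png')[165:295,160:290]; b=cv2.imread('pics/side0.png')[190:320,265-35:395]
cv2.imwrite('pics/cs.png',cv2.resize(a,(600,600),interpolation=cv2.INTER_CUBIC))
cv2.imwrite('pics/cb.png',cv2.resize(b,None,fx=4.6,fy=4.6,interpolation=cv2.INTER_CUBIC))
E
```

```text
(no output)
```

View pics/cs.png

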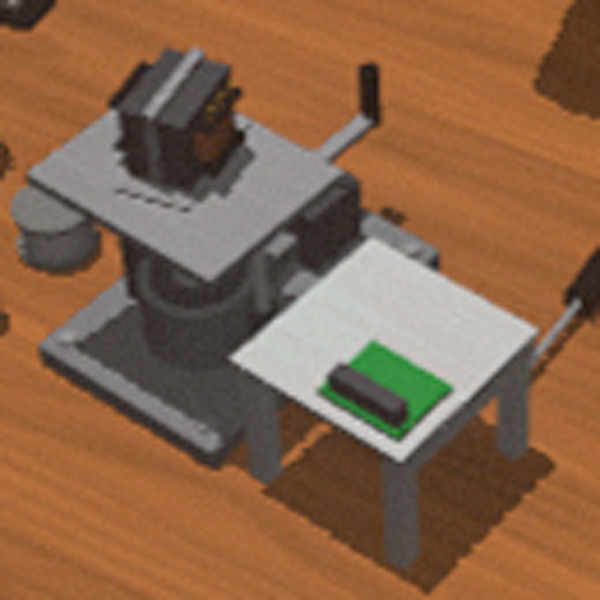

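View pics/cb.png

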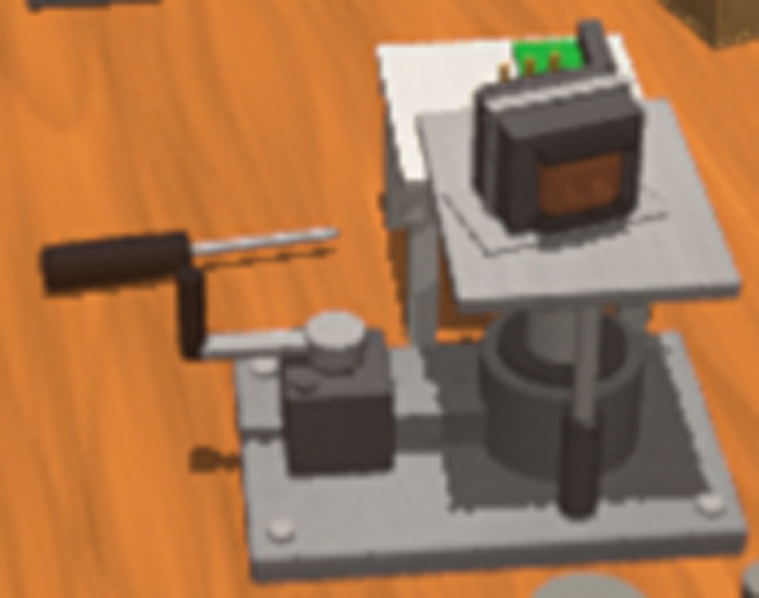

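The crops show pin top/bottom at (369,68)/(371,120) in scene and (190,272)/(190,352) in side. The hub top is at (335,328) in side. The plate's near corner is at (372,237) in scene and (408,180) in side.

```bash
python3 - <<'E'
from h import *
import pickle
d=pickle.load(open('c0.pkl','rb'));S,B=d['scene'],d['side']
s=lambda u,v:((u+.5)/4.615+160-.5,(v+.5)/4.615+165-.5)
b=lambda u,v:((u+.5)/4.6+230-.5,(v+.5)/4.6+190-.5)
np.set_printoptions(precision=1,suppress=True)
print('pin top',tri([(S,s(369,68)),(B,b(190,272))]),'z122',atz(S,s(369,68),122),atz(B,b(190,272),122))
print('pin bot',tri([(S,s(371,120)),(B,b(190,352))]),atz(S,s(371,120),83),atz(B,b(190,352),83))
print('hub',atz(B,b(335,328),86))
print('plate c',tri([(S,s(372,237)),(B,b(408,180))]))
print('plate far left',tri([(S,s(537,330)),(B,b(378,48))]))
for z in (95,105,115):
  P=[atz(S,s(*p),z)[:2] for p in((372,237),(537,330),(403,460),(232,357))];print(z,np.array(P).ravel(),[np.linalg.norm(P[i]-P[i-1]) for i in range(4)])
for p in((28,172),(210,280),(345,178)):print('deck S',atz(S,s(*p),155))
for p in((455,300),(740,290),(418,115),(665,100)):print('deck B',atz(B,b(*p),155))
E
```

```text
pin top [510.8 -51.  121.6] z122 [510.1 -50.6 122. ] [511.3 -52.6 122. ]
pin bot [509.8 -51.1  76.4] [515.9 -46.9  83. ] [508.7 -59.8  83. ]
hub [575.9 -60.   86. ]
plate c [629.2  26.3 105.2]
plate far left [644.4 153.3 105.2]
95 [618.7  20.7 635.3 148.6 762.5 134.4 746.3   4.9] [np.float64(128.64793316746068), np.float64(129.01061836776628), np.float64(127.98090838604304), np.float64(130.48445952445502)]
105 [627.1  26.5 643.6 153.3 769.6 139.2 753.7  11. ] [np.float64(127.46735201441604), np.float64(127.82670891164337), np.float64(126.80644841089968), np.float64(129.2870248678153)]
115 [635.6  32.4 651.9 158.  776.8 144.1 761.   17. ] [np.float64(126.2867708613715), np.float64(126.64279945552047), np.float64(125.63198843575631), np.float64(128.08959021117553)]
deck S [ 727.9 -151.3  155. ]
deck S [747.   -4.7 155. ]
deck S [635.1  14.5 155. ]
deck B [ 609.7 -142.5  155. ]
deck B [ 727.1 -161.3  155. ]
deck B [629.6   3.3 155. ]
deck B [745.9  -9.2 155. ]
```

Pin is at about (511,-51.5) and the axis at about (576,-60). Plate top is about 105 mm high. I'll move above the pin and turn the closing line tangential.

```bash
python3 -m handwheel '[[[-1,0.5,0.75,0,-0.4],[-1,0.5,0.75,0,-0.4],[-1,0.5,0.75,0,-0.4],[-1,0.5,0.75,0,-0.4],[-1,0.5,0.75,0,-0.4],[-1,0.5,0.75,0,-0.4],[-1,0.5,0.75,0,-0.4],[-1,0.5,0.75,0,-0.4],[-1,0.5,0.75,0,-0.4],[-1,0.5,0.75,0,-0.5]]]' 30; python3 -m handwheel '[[[-1,0.35,0.5,0,0],[-1,0.3,0.44,0,0],[-1,0,0,0,0],[-1,0,0,0,0]]]'
python3 - <<'E'
from h import *
c=snap('wrist','w1.png'); s=ctrl.sense(); print(s['eef_pos'],s['ee_rot'],s['time_s'])
for p in ([510.5,-51.5,122],[510.5,-51.5,83],[576,-60,86]): print(proj(c,p))
import pickle; pickle.dump(c,open('w1.pkl','wb'))
E
```

```text
time_s: 1.1
eef_pos: [476.5, -97.1, 194.0]
ee_rot: [-0.0, 0.998, -0.065, -0.0]
force: [0.9, -0.6, -0.0]
grip_width: 0.997
grip_force: 0.0
time_s: 1.5
eef_pos: [508.1, -51.8, 193.7]
ee_rot: [0.0, 0.998, -0.063, -0.0]
force: [0.4, -0.7, 0.1]
grip_width: 1.003
grip_force: 0.0
[507.9770418  -52.31948069 193.81583228] [ 2.29465763e-05  9.97959848e-01 -6.38434748e-02 -3.90898186e-04] 1.55
[282.35425259 209.27737959]
[282.32345078 198.48654907]
[282.47296125 129.91145053]
```

View pics/w1.png

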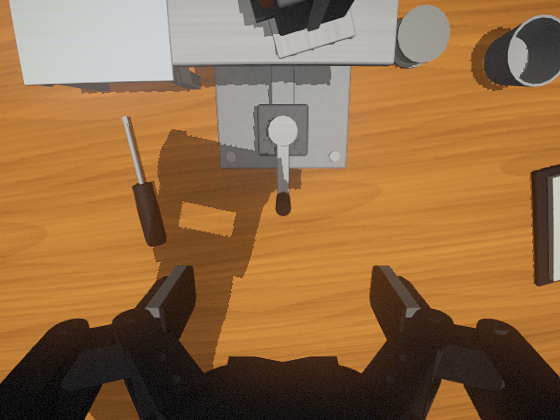

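Wrist view shows the pin top at (283,209) and the hub at (283,130), as predicted. Descend and grip gently.

```bash
python3 -m handwheel '[[[-1,0.05,0,-0.5,0],[-1,0,0,-0.5,0],[-1,0,0,-0.5,0],[-1,0,0,-0.4,0],[-1,0,0,-0.15,0],[-1,0,0,0,0],[1,0,0,0,0],[1,0,0,0,0],[1,0,0,0,0],[1,0,0,0,0]]]' 25;python3 -m handwheel '[[[1,0,0,0,0],[1,0,0,0,0],[1,0,0,0,0],[1,0,0,0,0],[1,0,0,0,0]]]'
```

```text
time_s: 2.55
eef_pos: [511.1, -52.0, 92.1]
ee_rot: [0.0, 0.998, -0.064, 0.0]
force: [0.3, -0.3, 0.5]
grip_width: 0.328
grip_force: 0.0
time_s: 3.05
eef_pos: [510.9, -51.9, 91.6]
ee_rot: [-0.0, 0.998, -0.064, -0.0]
force: [-0.1, -0.3, 0.2]
grip_width: 0.002
grip_force: 0.0
```

The gripper shut fully without the pin, so I'll look.

```bash
python3 - <<'E'
from h import *
c=snap('wrist','w2.png'); d=snap('side','s2.png'); print(ctrl.sense()['joints'])
b=d['img'][190:310,230:350]; a=c['img'][0:420,60:480]
cv2.imwrite('pics/m2.png',np.hstack([cv2.resize(a,(400,400)),cv2.resize(b,(400,400),interpolation=cv2.INTER_CUBIC)]))
E
```

```text
[-3.29778421e-01  3.93981417e-01  1.66983561e+00  8.06972693e-06
  1.07778540e+00  1.36870381e+00]
```

View pics/m2.png

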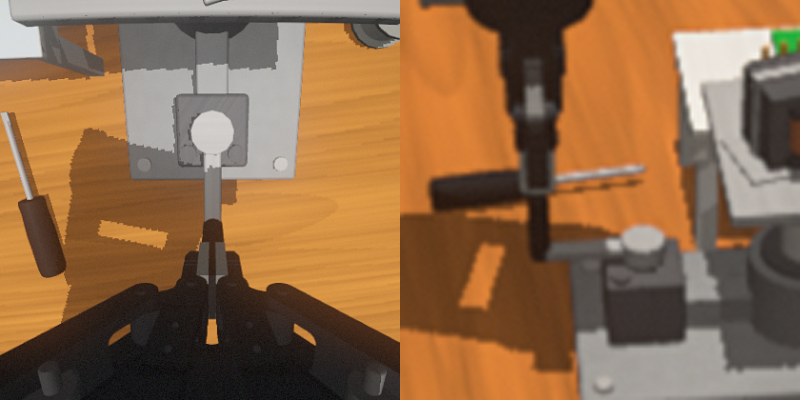

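```bash
python3 - <<'E'
from h import *
w=optics.capture('wrist');s=optics.capture('side');e=ctrl.sense();print(e['eef_pos'])
for p in (e['eef_pos'],[511,-51.5,122],[511,-51.5,83],[576,-60,86],[511,-51.5,130]):
  a=proj(w,p);b=proj(s,p);print(p,'crop w',(a-[60,0])*400/420,'s',(b-[230,190])*400/120+[400,0])
print(-np.array(w['R']).T@np.array(w['t']).ravel(),np.array(w['R'])[2])
E
```

```text
[510.88834902 -51.92620233  91.59172017]
[510.88834902 -51.92620233  91.59172017] crop w [212.73150292 231.70701079] s [537.37027398 234.94863464]
[511, -51.5, 122] crop w [212.18022599 251.79026162] s [535.54968644 194.89642013]
[511, -51.5, 83] crop w [212.06511538 226.97946856] s [537.96197951 245.51881209]
[576, -60, 86] crop w [212.32138764 131.73497217] s [641.65702659 236.38061347]
[511, -51.5, 130] crop w [212.21050998 258.32270628] s [535.04404801 184.27482297]
[584.66494151 -60.62869933 271.87189248] [-0.28681994  0.03634771 -0.95729471]
```

```bash
python3 - <<'E'
from h import *
import pickle
w=pickle.load(open('w1.pkl','rb'));S=pickle.load(open('c0.pkl','rb'))['scene']
t=np.array([508,-52.3,193.8])
yv=np.array([-.127,-.992,0])
for dz in (0,13,30,43): print(dz,[proj(w,t+[0,0,dz]+k*42.5*yv) for k in(-1,1)])
y0=np.array([.43,-.903,0]);t0=np.array([225.9,-473.9,194])
for dz in (0,13,30,43): print('S',dz,[proj(S,t0+[0,0,dz]+k*42.5*y0) for k in(-1,1)])
c=optics.capture('scene'); print('tcp now',proj(c,ctrl.sense()['eef_pos']),proj(c,[511,-51.5,122]))
a=pickle.load(open('c0.pkl','rb'))['scene']['img'][30:80,145:215]; b=c['img'][145:205,205:275]
cv2.imwrite('pics/m3.png',np.hstack([cv2.resize(a,(390,390),interpolation=cv2.INTER_CUBIC),cv2.resize(b,(390,390),interpolation=cv2.INTER_CUBIC)]))
E
```

```text
0 [array([218.39028757, 243.41164083]), array([349.89173162, 243.41284682])]
13 [array([214.05830978, 251.65016502]), array([354.49645002, 251.64603077])]
30 [array([207.42950578, 264.27107105]), array([361.54132236, 264.25677469])]
43 [array([201.43210607, 275.70490162]), array([367.91373028, 275.67917025])]
S 0 [array([193.11079871,  78.56606851]), array([169.02568663,  77.21960492])]
S 13 [array([192.74989341,  75.21504629]), array([168.54808157,  73.86714878])]
S 30 [array([192.2722592,  70.7828418]), array([167.91601874,  69.4330878 ])]
S 43 [array([191.90258644,  67.35453146]), array([167.42683573,  66.00337261])]
tcp now [239.40730317 186.9840795 ] [239.14192489 179.39910512]
```

View pics/m3.png

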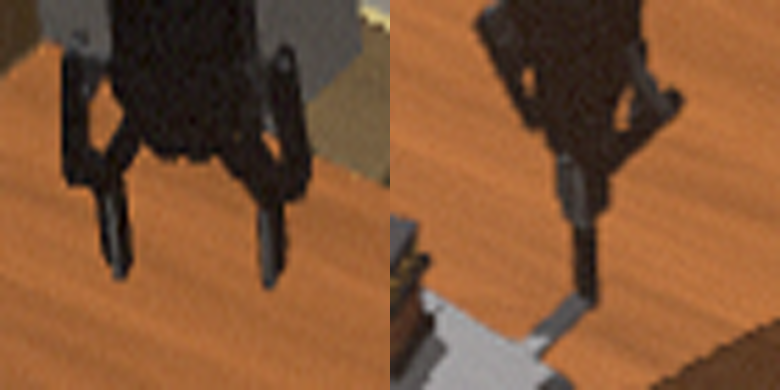

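Scene view shows the fingertips at about (240,178), right at the pin's top. The real tips are therefore about 32 mm higher than the reported TCP, while x and y agree. I'll open, go 31 mm lower while watching for contact, then grip.

```bash
python3 -m handwheel '[[[-1,0,0,0,0],[-1,0,0,0,0],[-1,0,0,0,0],[-1,0,0,0,0],[-1,0,0,0,0],[-1,0,0,-0.2,0],[-1,0,0,-0.2,0],[-1,0,0,-0.12,0],[-1,0,0,-0.1,0],[-1,0,0,0,0]]]' 25;python3 -m handwheel '[[[1,0,0,0,0],[1,0,0,0,0],[1,0,0,0,0],[1,0,0,0,0],[1,0,0,0,0],[1,0,0,0,0],[1,0,0,0,0],[1,0,0,0,0]]]'
```

```text
time_s: 4.3
eef_pos: [510.5, -51.8, 59.8]
ee_rot: [-0.0, 0.998, -0.064, -0.001]
force: [0.1, -0.1, 0.3]
grip_width: 0.999
grip_force: 0.0
time_s: 5.1
eef_pos: [510.9, -52.1, 60.8]
ee_rot: [0.0, 0.998, -0.064, 0.0]
force: [-0.9, -1.4, 2.6]
grip_width: 0.154
grip_force: 25.9
```

Gripped: width 0.154 at 25 N. Next a deck-height tracker, then open the valve in small steps.

```bash
cat >> h.py <<'E'
import pickle
_d=pickle.load(open('c0.pkl','rb'))['side']; _T=_d['img'][200:262,322:394]
def deckz():
    c=optics.capture('side'); r=cv2.matchTemplate(c['img'][190:340,312:404],_T,cv2.TM_CCOEFF_NORMED)
    _,m,_,(u,v)=cv2.minMaxLoc(r); f=0
    if 0<v<r.shape[0]-1:
        a,b,e=r[v-1,u],r[v,u],r[v+1,u]; f=.5*(a-e)/(a-2*b+e)
    dv=v+f-10
    P=lambda z:proj(_d,[675,-100,z+25])[1]
    zs=np.linspace(80,160,161); y=np.array([P(z) for z in zs])-P(155)
    return np.interp(-dv,-y,zs),m,u-10
def stat():
    s=ctrl.sense(); z=deckz(); x,y=s['eef_pos'][:2]
    a=np.arctan2(y+60,x-576)%(2*np.pi)-np.arctan2(8,-65.1)
    print('t',round(s['time_s'],2),'th',round(a,3),'r',round(np.hypot(x-576,y+60),1),'F',s['force'].round(1),'Ftan',round(float(s['force'][:2]@[-np.sin(a+3.02),np.cos(a+3.02)]),1),'deck',np.round(z,2))
E
python3 - <<'E'
from h import *
d=pickle.load(open('c0.pkl','rb'));S,B=d['scene'],d['side']
s=lambda u,v:((u+.5)/4.615+160-.5,(v+.5)/4.615+165-.5)
b=lambda u,v:((u+.5)/4.6+230-.5,(v+.5)/4.6+190-.5)
print(tri([(S,s(210,276)),(B,b(665,100))]),tri([(S,s(28,175)),(B,b(740,285))]))
stat()
E
python3 -m handwheel '[[[1,-0.005,-0.065,0,0.36],[1,-0.005,-0.065,0,0.36],[1,0,-0.065,0,0.36],[1,0.004,-0.065,0,0.36],[1,0,0,0,0],[1,0,0,0,0]]]'
python3 -c "from h import *; stat()"
```

```text
[745.36111473  -7.26717202 154.58660743] [ 729.0667269  -152.62318671  151.88925156]
t 5.1 th 0.002 r 65.6 F [-0.9 -1.4  2.6] Ftan 1.5 deck [154.98   1.     0.  ]
time_s: 5.75
eef_pos: [510.5, -64.9, 60.7]
ee_rot: [0.0, 0.999, 0.036, -0.0]
force: [-1.8, 0.7, 3.9]
grip_width: 0.154
grip_force: 26.1
t 5.75 th 0.196 r 65.7 F [-1.8  0.7  3.9] Ftan -0.9 deck [154.91   1.     0.  ]
```

```bash
python3 -m handwheel '[[[1,0.007,-0.064,0,0.36],[1,0.009,-0.064,0,0.36],[1,0,0,0,0],[1,0,0,0,0]]]' >/dev/null
python3 -c "from h import *; stat()"
python3 -m handwheel '[[[1,0.014,-0.063,0,0.36],[1,0,0,0,0],[1,0,0,0,0],[1,0,0,0,0]]]' >/dev/null
python3 -c "from h import *; stat()"
```

```text
t 6.2 th 0.295 r 65.6 F [-2.1 -0.1  4.9] Ftan -0.3 deck [154.63   1.     0.  ]
t 6.65 th 0.344 r 65.7 F [-3.2  0.5  5.2] Ftan -1.2 deck [154.56   1.     0.  ]
```

```bash
python3 -m handwheel '[[[1,0.015,-0.063,0,0.36],[1,0,0,0,0],[1,0,0,0,0],[1,0,0,0,0]]]' >/dev/null
python3 -c "from h import *; stat()"
python3 -m handwheel '[[[1,0,0,0,0],[1,0,0,0,0]]]' >/dev/null
python3 -c "from h import *; stat()"
```

```text
t 7.1 th 0.394 r 65.6 F [-3.4 -1.   5.3] Ftan 0.1 deck [153.96   0.99   0.  ]
t 7.35 th 0.394 r 65.6 F [-3.1 -0.2  5.5] Ftan -0.7 deck [153.94   0.99   0.  ]
```

```bash
python3 -m handwheel '[[[1,0.019,-0.062,0,0.36],[1,0,0,0,0],[1,0,0,0,0],[1,0,0,0,0]]]' >/dev/null
python3 -c "from h import *; stat()"
python3 -m handwheel '[[[1,0,0,0,0],[1,0,0,0,0]]]' >/dev/null
python3 -c "from h import *; stat()"
```

```text
t 7.8 th 0.443 r 65.7 F [-3.5 -0.5  4.4] Ftan -0.7 deck [153.52   0.99   0.  ]
t 8.05 th 0.443 r 65.6 F [-2.6 -0.1  4.6] Ftan -0.7 deck [153.5    0.99   0.  ]
```

```bash
python3 -m handwheel '[[[1,0.022,-0.061,0,0.36],[1,0,0,0,0],[1,0,0,0,0],[1,0,0,0,0]]]' >/dev/null
python3 -c "from h import *; stat()"
python3 -m handwheel '[[[1,0,0,0,0],[1,0,0,0,0]]]' >/dev/null
python3 -c "from h import *; stat()"
```

```text
t 8.5 th 0.493 r 65.6 F [-2.7  0.   5.7] Ftan -1.0 deck [152.45   0.99   0.  ]
t 8.75 th 0.493 r 65.6 F [-3.2 -0.2  5.9] Ftan -0.9 deck [152.02   0.99   0.  ]
```

```bash
python3 -m handwheel '[[[1,0.025,-0.06,0,0.36],[1,0,0,0,0],[1,0,0,0,0],[1,0,0,0,0]]]' >/dev/null
python3 -c "from h import *; stat()"
python3 -m handwheel '[[[1,0,0,0,0],[1,0,0,0,0]]]' >/dev/null
python3 -c "from h import *; stat()"
```

```text
t 9.2 th 0.543 r 65.6 F [-2.6  0.1  5.5] Ftan -1.1 deck [149.05   0.98   0.  ]
t 9.45 th 0.543 r 65.6 F [-3.7  0.3  4.4] Ftan -1.8 deck [147.37   0.98   0.  ]
```

It's sinking at about 7 mm/s, which is a good rate. Hold.

```bash
for i in 1 2 3; do python3 -m handwheel '[[[1,0,0,0,0],[1,0,0,0,0],[1,0,0,0,0],[1,0,0,0,0],[1,0,0,0,0],[1,0,0,0,0],[1,0,0,0,0],[1,0,0,0,0],[1,0,0,0,0],[1,0,0,0,0]]]' >/dev/null
python3 -c "from h import *; stat()";done
```

```text
t 10.5 th 0.542 r 65.6 F [-2.5 -0.9  5. ] Ftan -0.2 deck [140.02   0.96   0.  ]
t 11.55 th 0.542 r 65.6 F [-3.   0.1  4.5] Ftan -1.3 deck [132.82   0.93   0.  ]
t 12.6 th 0.543 r 65.6 F [-3.2 -1.4  6.2] Ftan -0.0 deck [125.65   0.89   0.  ]
```

```bash
python3 -m handwheel '[[[1,0,0,0,0],[1,0,0,0,0],[1,0,0,0,0],[1,0,0,0,0],[1,0,0,0,0],[1,0,0,0,0],[1,0,0,0,0],[1,0,0,0,0],[1,0,0,0,0],[1,0,0,0,0]]]' >/dev/null
python3 -m handwheel '[[[1,0,0,0,0],[1,0,0,0,0],[1,0,0,0,0],[1,-0.025,0.06,0,-0.36],[1,-0.022,0.061,0,-0.36],[1,0,0,0,0],[1,0,0,0,0]]]' >/dev/null
python3 - <<'E'
from h import *
stat()
d=snap('side','s4.png')['img']; s=snap('scene','c4.png')['img']
a=cv2.resize(d[185:285,300:400],(400,400),interpolation=cv2.INTER_CUBIC);b=cv2.resize(s[180:280,175:275],(400,400),interpolation=cv2.INTER_CUBIC)
cv2.imwrite('pics/m4.png',np.hstack([a,b]));stat()
E
```

```text
t 14.35 th 0.452 r 65.6 F [-3.  -3.9  3.9] Ftan 2.7 deck [115.44   0.86   0.  ]
t 14.5 th 0.452 r 65.6 F [-3.  -3.9  4.6] Ftan 2.7 deck [115.43   0.86   0.  ]
```

View pics/m4.png

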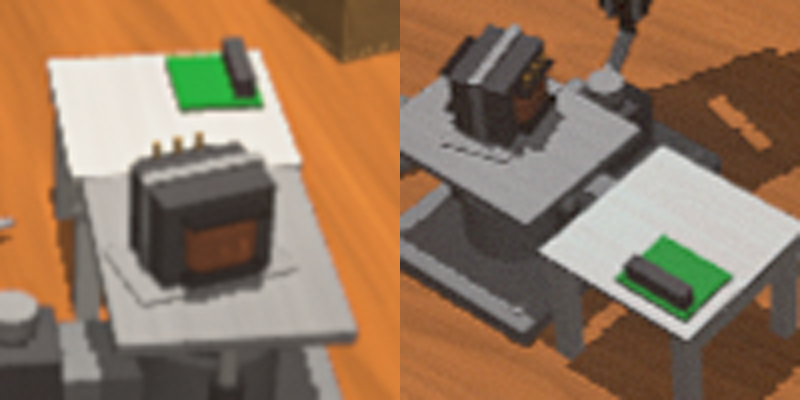

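Side pane: deck +y corners at (83,178) and (300,168), front top corners at (108,343) and (355,335). Scene pane: deck corners at (640,128) and (528,222), plate edge from (665,147) to (540,248). The deck is still slightly above the plate.

```bash
python3 - <<'E'
from h import *
d=pickle.load(open('c0.pkl','rb'));S,B=d['scene'],d['side']
s=lambda u,v:((u-400+.5)/4+175-.5,(v+.5)/4+180-.5)
b=lambda u,v:((u+.5)/4+300-.5,(v+.5)/4+185-.5)
np.set_printoptions(precision=1,suppress=True)
print('tri deck +x+y',tri([(S,s(528,222)),(B,b(300,168))]),'-x+y',tri([(S,s(640,128)),(B,b(83,178))]))
print('plate -x-y',tri([(S,s(665,147)),(B,b(75,178))]),'-x+y',tri([(S,s(800,230)),(B,b(48,60))]))
zz=np.linspace(90,160,141)
f=lambda c,X,v:zz[np.argmin([abs(proj(c,[*X,z])[1]-v) for z in zz])]
for nm,c,X,v0,v1 in(('B+x-y',B,(728,-159),252.6,b(355,335)[1]),('B-x-y',B,(609,-143),190+298/4.6,b(108,343)[1]),('S+x+y',S,(746,-7),165+278/4.615,s(528,222)[1])):
  print(nm,f(c,X,v1),'shift-based',f(c,X,proj(c,[*X,155])[1]+v1-v0))
n=np.array([-.126,.992])
for z in(104,106,108,110,112,114):
  D=[atz(S,s(*p),z)[:2]@n for p in((640,128),(528,222))]
  P=[atz(S,s(*p),105)[:2]@n for p in((665,147),(540,248))]
  print(z,np.mean(P)-np.mean(D))
E
```

```text
tri deck +x+y [747.7  -6.2 115. ] -x+y [630.1   8.9 114.8]
plate -x-y [629.1  27.7 103.6] -x+y [646.3 152.5 104.9]
B+x-y 115.5 shift-based 117.0
B-x-y 118.0 shift-based 117.5
S+x+y 115.0 shift-based 117.0
104 22.33363778259485
106 21.312911634533577
108 20.29218548647225
110 19.27145933841095
112 18.250733190349678
114 17.23000704228835
```

Deck is at about 116 and the plate at about 105, so it needs about 11 mm more.

```bash
python3 -m handwheel '[[[1,0.022,-0.061,0,0.36],[1,0.025,-0.06,0,0.36],[1,0,0,0,0],[1,0,0,0,0],[1,0,0,0,0],[1,0,0,0,0],[1,0,0,0,0],[1,0,0,0,0],[1,0,0,0,0],[1,0,0,0,0]]]' >/dev/null
python3 -c "from h import *; stat()"
```

```text
t 15.55 th 0.54 r 65.6 F [-3.  -1.8  5.4] Ftan 0.4 deck [109.73   0.86  -1.  ]
```

```bash
python3 -m handwheel '[[[1,0,0,0,0],[1,0,0,0,0],[1,0,0,0,0],[1,0,0,0,0],[1,0,0,0,0],[1,-0.025,0.06,0,-0.36],[1,-0.022,0.061,0,-0.36],[1,0,0,0,0],[1,0,0,0,0]]]' >/dev/null
python3 - <<'E'
from h import *
stat()
d=snap('side','s5.png')['img']; s=snap('scene','c5.png')['img']
a=cv2.resize(d[185:285,300:400],(400,400),interpolation=cv2.INTER_CUBIC);b=cv2.resize(s[180:280,175:275],(400,400),interpolation=cv2.INTER_CUBIC)
cv2.imwrite('pics/m5.png',np.hstack([a,b]));stat()
E
```

```text
t 16.5 th 0.449 r 65.6 F [-3.1 -3.8  4.8] Ftan 2.6 deck [105.68   0.84  -1.  ]
t 16.65 th 0.448 r 65.6 F [-3.1 -5.   4.9] Ftan 3.7 deck [105.68   0.84  -1.  ]
```

View pics/m5.png

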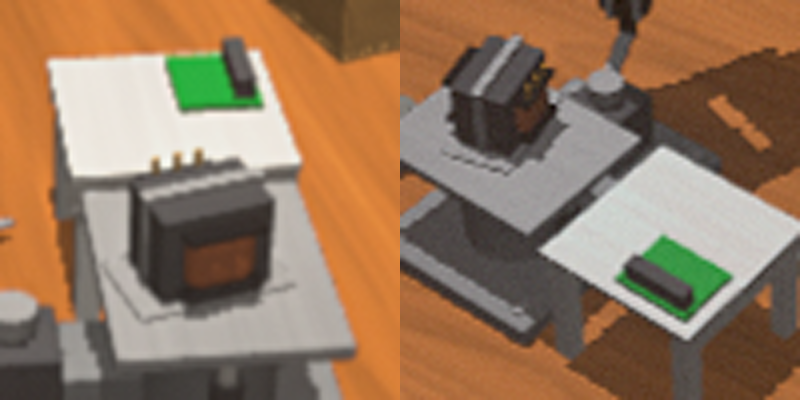

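Now scene pane deck corners are at (640,138) and (528,234). Side pane front corners are at (115,359) and (355,350), back corners at (83,191) and (298,180).

```bash
python3 - <<'E'
from h import *
d=pickle.load(open('c0.pkl','rb'));S,B=d['scene'],d['side']
s=lambda u,v:((u-400+.5)/4+175-.5,(v+.5)/4+180-.5)
b=lambda u,v:((u+.5)/4+300-.5,(v+.5)/4+185-.5)
np.set_printoptions(precision=1,suppress=True)
print('tri deck +x+y',tri([(S,s(528,234)),(B,b(298,180))]),'-x+y',tri([(S,s(640,138)),(B,b(83,191))]))
print('plate -x-y',tri([(S,s(665,147)),(B,b(73,180))]),'+x-y',tri([(S,s(540,248)),(B,b(301,169))]))
zz=np.linspace(90,160,281)
f=lambda c,X,v:zz[np.argmin([abs(proj(c,[*X,z])[1]-v) for z in zz])]
for nm,c,X,v0,v1 in(('B+x-y',B,(728,-159),252.6,b(355,350)[1]),('B-x-y',B,(609,-143),190+298/4.6,b(115,359)[1]),('S+x+y',S,(746,-7),165+278/4.615,s(528,234)[1])):
  print(nm,f(c,X,v1),'shift-based',f(c,X,proj(c,[*X,155])[1]+v1-v0))
n=np.array([-.126,.992])
for c,q,D_,P_ in(('S',S,[s(640,138),s(528,234)],[s(665,147),s(540,248)]),('B',B,[b(83,191),b(298,180)],[b(73,180),b(301,169)])):
 for z in(101,103,105,107,109):
  D=[atz(q,p,z)[:2]@n for p in D_]; P=[atz(q,p,105)[:2]@n for p in P_]
  print(c,z,np.subtract(P,D))
E
```

```text
tri deck +x+y [748.7  -5.1 105.6] -x+y [630.5   9.1 105.8]
plate -x-y [628.   27.2 102.6] +x-y [754.6   8.2 103.9]
B+x-y 106.25 shift-based 108.0
B-x-y 108.25 shift-based 107.75
S+x+y 103.5 shift-based 105.5
S 101 [22.2 15.6]
S 103 [21.2 14.6]
S 105 [20.2 13.6]
S 107 [19.2 12.5]
S 109 [18.3 11.5]
B 101 [6.6 4.1]
B 103 [9.4 6.9]
B 105 [12.2  9.6]
B 107 [15.  12.3]
B 109 [17.9 15. ]
```

Estimates agree that the deck is about 2.5–3 mm above the plate. One short pulse more, stepping straight into closing.

```bash
python3 -m handwheel '[[[1,0.022,-0.061,0,0.36],[1,0.025,-0.06,0,0.36],[1,0,0,0,0],[1,0,0,0,0],[1,0,0,0,0],[1,-0.025,0.06,0,-0.36],[1,-0.022,0.061,0,-0.36],[1,0,0,0,0],[1,0,0,0,0]]]' >/dev/null
python3 -c "from h import *; stat()"
python3 -m handwheel '[[[1,-0.019,0.062,0,-0.36],[1,-0.015,0.063,0,-0.36],[1,-0.014,0.063,0,-0.36],[1,-0.009,0.064,0,-0.36],[1,-0.007,0.064,0,-0.36],[1,-0.004,0.065,0,-0.36],[1,0,0.065,0,-0.36],[1,0,0,0,0],[1,0,0,0,0]]]' 
python3 -c "from h import *; stat()"
```

```text
t 17.6 th 0.447 r 65.6 F [-2.5 -4.3  4.9] Ftan 3.3 deck [102.54   0.83  -1.  ]
time_s: 18.55
eef_pos: [510.4, -58.5, 60.7]
ee_rot: [0.0, 1.0, -0.014, 0.0]
force: [-2.4, -3.8, 5.2]
grip_width: 0.151
grip_force: 26.2
t 18.55 th 0.099 r 65.6 F [-2.4 -3.8  5.2] Ftan 3.9 deck [101.86   0.82  -1.  ]
```

```bash
python3 -m handwheel '[[[1,0.003,0.065,0,-0.36],[1,0.005,0.05,0,-0.28],[1,0.001,0.01,0,-0.06],[1,0,0,0,0],[1,0,0,0,0]]]' >/dev/null
python3 -c "from h import *; stat()"
python3 -m handwheel '[[[1,0.002,0.02,0,-0.1],[1,0,0,0,0],[1,0,0,0,0]]]' >/dev/null
python3 -c "from h import *; stat()"
```

```text
t 19.1 th 0.007 r 65.6 F [-2.9 -5.2  5.4] Ftan 5.5 deck [101.85   0.82  -1.  ]
t 19.45 th -0.006 r 65.6 F [-3.  -6.1  5.7] Ftan 6.5 deck [101.86   0.82  -1.  ]
```

```bash
for i in 1; do python3 -m handwheel '[[[1,0.002,0.02,0,-0.1],[1,0,0,0,0],[1,0,0,0,0]]]' >/dev/null
python3 -c "from h import *; stat()"; done
python3 -m handwheel '[[[1,0.002,0.02,0,-0.1],[1,0,0,0,0],[1,0,0,0,0]]]' >/dev/null
python3 -c "from h import *; stat()"
```

```text
t 19.8 th -0.019 r 65.5 F [-3.6 -5.9  4.6] Ftan 6.4 deck [101.86   0.82  -1.  ]
t 20.15 th -0.03 r 65.6 F [-2.9 -8.9  4.8] Ftan 9.2 deck [101.87   0.82  -1.  ]
```

```bash
python3 -m handwheel '[[[1,0.002,0.02,0,-0.1],[1,0,0,0,0],[1,0,0,0,0]]]' >/dev/null
python3 -c "from h import *; stat()"
```

```text
t 20.5 th -0.04 r 65.6 F [ -3.7 -11.    3.3] Ftan 11.5 deck [101.87   0.82  -1.  ]
```

```bash
python3 -m handwheel '[[[1,0.001,0.015,0,-0.07],[1,0,0,0,0],[1,0,0,0,0]]]' >/dev/null
python3 -c "from h import *; stat()"
```

```text
t 20.85 th -0.047 r 65.5 F [ -3.  -11.9   4.3] Ftan 12.3 deck [101.87   0.82  -1.  ]
```

The valve is snug at about 12 N. Release and rise straight up.

```bash
python3 -m handwheel '[[[-1,0,0,0,0],[-1,0,0,0,0],[-1,0,0,0,0],[-1,0,0,0,0],[-1,0,0,0,0],[-1,0,0,0,0],[-1,0,0,0.5,0],[-1,0,0,0.7,0],[-1,0,0,0.7,0],[-1,0,0,0.4,0]]]'; python3 -m handwheel '[[[-1,-0.5,0,0.3,0],[-1,-0.5,0,0.3,0],[-1,-0.5,0,0,0],[-1,0,0,0,0],[-1,0,0,0,0]]]'
python3 - <<'E'
from h import *
stat()
d=snap('side','s6.png')['img']; s=snap('scene','c6.png')['img']
a=cv2.resize(d[185:315,250:400],None,fx=3.3,fy=4,interpolation=cv2.INTER_CUBIC)[:400];a=cv2.resize(d[185:285,250:350+50],(600,400),interpolation=cv2.INTER_CUBIC)[:,200:];b=cv2.resize(s[180:280,175:275],(400,400),interpolation=cv2.INTER_CUBIC)
e=cv2.resize(d[220:270,250:330],(320,200),interpolation=cv2.INTER_CUBIC);w=optics.capture('wrist')['img'];w=cv2.resize(w[0:300,150:450],(200,200))
cv2.imwrite('pics/m6.png',np.vstack([np.hstack([a,b]),np.hstack([e,w,np.zeros((200,280,3),np.uint8)])]))
E
```

```text
time_s: 21.9
eef_pos: [512.0, -47.6, 178.4]
ee_rot: [0.0, 0.995, -0.095, 0.002]
force: [-0.2, -0.5, -0.9]
grip_width: 1.001
grip_force: 0.0
time_s: 22.4
eef_pos: [436.5, -47.5, 205.8]
ee_rot: [0.0, 0.995, -0.095, 0.0]
force: [0.2, -0.1, 0.2]
grip_width: 1.003
grip_force: 0.0
t 22.4 th 0.033 r 140.1 F [ 0.2 -0.1  0.2] Ftan 0.1 deck [101.87   0.82  -1.  ]
```

View pics/m6.png

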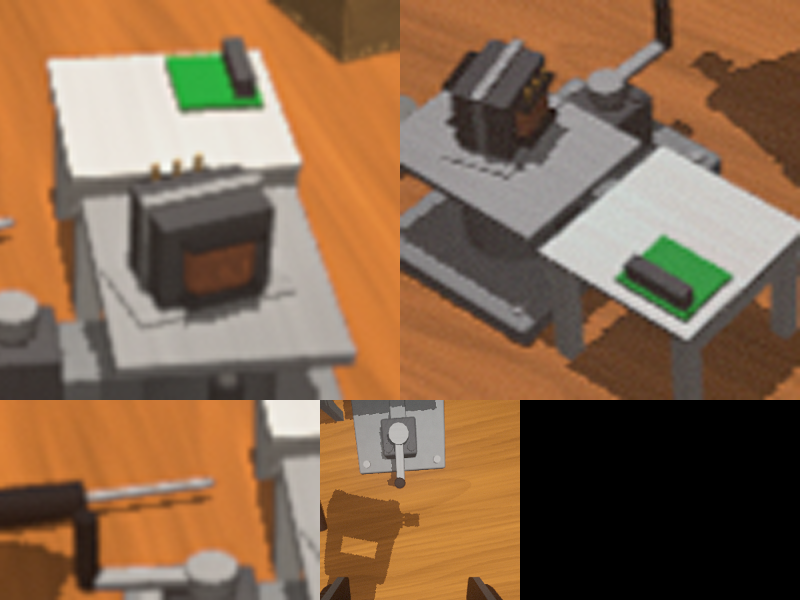

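The pin is free, the deck looks level with the plate to within about 2 mm, and the transformer is upright. Hand in.

```bash
python3 -c "from rig import ctrl; print(ctrl.finish_job())"
```

```text
the job is handed in; nothing more can be done
None
```

I handed the job in, but no verdict came back: the deck was lowered at about 7 mm/s to within roughly 3 mm of the mounting plate by camera estimate, the valve was shut snugly at about 12 N and let go, and the transformer was still upright.

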